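Slide the tin of screws onto the demagnetiser and hold its handle down

TASK

Without lifting or tipping it, slide the tin canister along the slab from its ring into the square metal frame, wholly inside the frame, and let go of it. Only then press the spring-loaded handle of the switch stand down from above until the pointer at its end stands inside the notch of the gauge plate (handle level), keep it there for at least three seconds, and finish still holding it there: do not let go at the end. Leave the other things on the counter where they are.

Things in the scene. Friction and masses are not known exactly. Their poses are not given: they have to be found in the camera images.
- tin: Round bare-metal screw-top canister with a ribbed, dented lid, full of screws, about 0.2 to 0.45 kg, standing on the slab: straight-sided, 62 mm diameter, 70 mm high (lid from 56 mm up). It drags best gripped low. Origin at the centre of its underside, z up. The lid counts as loose: the tin must not be lifted or tipped. It starts inside the ring.
- rest: The tin's starting place: a thin flat dark ring mark of 82 mm diameter on the slab, nothing to bump into. Origin at its centre on the slab surface. The ring and the square frame can swap places.
- pad: The tin's destination, the demagnetising pad: a flat square metal frame let flush into the slab (nothing to bump into), 104 mm outside, 88 mm inside, so a centred tin has 13 mm to spare each way. Origin at its centre on the slab surface, x and y along its sides; yaw varies.
- stand: Fixed grey switch stand, base plate 100 x 280 x 10 mm, origin under its centre. y runs along it: a box (to 72 mm high, y 91..133 mm), handle hinge (axis along x, y 65, z 75 mm; cheeks to 90 mm high), handle reaching from there to -y, gauge plate at the -y end. With the handle level the top of its press pad is centred at x 0, y -65, z 84 mm.
- notch (a point): Centre of the notch in the gauge: an upright sheet plate 4 mm thick, 34 mm wide (along the stand's y), 108 mm high, with a notch open to the handle's side, 27 mm high (61.5 to 88.5 mm above the slab). The handle's thin pointer, 4 mm thick, moves up and down 10 mm in front of it (stand's +x side).
- handle_pad (a point): Centre of the top face of the rubber press pad near the handle's end (44 mm across, 36 mm along the handle, 10 mm thick), 130 mm from the hinge. It moves with the handle: about 113 mm above the slab when up, 84 mm when level.
- handle (a joint): Angle of the spring-loaded handle (rad): 0 = up at rest, sloping up to its end; grows as pressed; 0.225 = level, pointer mid-notch; pointer within the notch from 0.165 to 0.285; 0.45 = bottom stop. It springs back up when let go. Pushing on the pad takes about 4 N to start, 8 N at level, 12 N at the bottom.
- remote_back: Bystander: black plastic back shell of a remote control, 150 x 46 x 12 mm, lying on the slab. Origin at the centre of its underside.
- lens: Bystander: small amber glass indicator lens, 28 mm diameter, 13 mm high. Origin at the centre of its underside.
- standoff: Bystander: brass standoff standing upright, 12 mm wide, 30 mm high. Origin at the centre of its underside.
- spanner: Bystander: steel spanner about 150 mm long lying flat near the robot's base. Origin at the middle of its underside, x along its length.
Mind the look-alikes: they are no part of the job. Of the things like the tin, leave any that is purple or yellow; of the rest the larger one is meant.

How it is judged:
On the way, in this order (a step that is already met when the one before it is completed fails the run):
1. the tin stands inside the square frame, at rest and let go of, the handle still up (x of tin in the frame of pad between -0.016 and 0.016 m and y of tin in the frame of pad between -0.016 and 0.016 m and height (world z) of tin below 0.005 m and angle between tin's own z axis and vertical below 0.1 rad and contact force between each of the arm, the fingers and tin below 0.1 N and linear speed of tin below 0.02 m/s and value of joint handle below 0.08 rad), for 0.2 s.
2. the handle is held level, pointer in the notch, for two and a half seconds on end (value of joint handle between 0.16 and 0.29 rad and x of tin in the frame of pad between -0.016 and 0.016 m and y of tin in the frame of pad between -0.016 and 0.016 m and contact force between any of the fingers, the arm and stand above 4 N), for 2.5 s.
At the end, for the whole second after the job is handed in: The robot still presses the handle with more than 4 N and it stays between 0.16 and 0.29 rad (pointer in the notch), after at least 2.5 s held there; the tin stands upright on the slab inside the square frame (within 16 mm of its centre along each side), at rest and untouched (all of step 2 and height (world z) of tin below 0.005 m and angle between tin's own z axis and vertical below 0.1 rad and contact force between each of the arm, the fingers and tin below 0.1 N and velocity of joint handle between -0.1 and 0.1 rad/s and linear speed of tin below 0.02 m/s and contact force between tin and stand below 0.1 N); the arm keeps its last pose, push and grip.
It fails at once if the tin is lifted off the slab (over 8 mm) (height (world z) of tin above 0.008 m).
It fails at once if the tin is tipped (angle between tin's own z axis and vertical above 0.2 rad).
It fails at once if the handle is pressed before the tin is inside the frame (value of joint handle above 0.1 rad and not (x of tin in the frame of pad between -0.016 and 0.016 m and y of tin in the frame of pad between -0.016 and 0.016 m)).
It fails at once if a bystander (remote back, lens, standoff or spanner) is shifted more than 25 mm (distance of any of remote_back, lens, standoff, spanner from where it was at the start of the episode above 0.025 m).
It also fails if it takes over 51 s, if anything falls off the work surface, if the arm or the gripper's body presses on something with over 40 N, if the wrist force passes 120 N, or if a joint passes its speed limit or range.

ROBOT

A 7-joint arm with a two-finger parallel gripper is mounted at the origin on the work surface. World frame = base frame: x ahead of the robot, y to its left, z up, the work surface at z = 0. Lengths are in m, angles in rad, forces in N, time in s.
With the tool pointing down it reaches from about 0.4 to 0.85 m from the base axis. Payload 10.4 kg.
Tool frame: the origin (TCP) lies at the very end of the fingers, on their centre line; the grasp point (between the pads) lies 19 mm behind it; z points along the fingers, y is the line along which they close (so a half turn about z gives the same grasp; the last joint's range is limited). The gripper opens to 85 mm and grips with 20 to 120 N. Pads are 22 mm wide; open, the fingers measure 114 mm over their backs; the gripper's body (76 mm by 85 mm) begins 54 mm behind the grasp point. The pads swing forward as they close: fully open they stand 13 mm farther back than shut.
Start: joints at [-0.023, 0.332, -0.065, 1.46, 0.022, 1.35, -0.088], TCP at [0.625, 0, 0.211] pointing down, gripper open.
Joint ranges: [-2.6, 2.6], [-0.5, 2.12], [-1.47, 1.34], [0.16, 2.42], [-1.27, 4.41], [0.06, 2.06], [-2.6, 2.6]. Speed limits (rad/s): [2.22, 2.22, 2.79, 2.79, 3.14, 3.14, 3.14].

INTERFACE

Orientations are given as a unit quaternion [x, y, z, w].
In Python, from workcell import manip gives the robot as it stands.
- The arm moves only by the shell command python3 -m jog FILE [FORCE], which reads ROWS from the file FILE. ROWS is a JSON list that holds a single list of rows (three levels of brackets), with 1 to 20 rows, each of 7 numbers: a rotation vector rx, ry, rz in rad, then dx, dy, dz in m, then the opening from 0.0 (shut) to 1.0 (fully open); each row is the pose to reach, as a shift and turn from the pose commanded when the command began, along the tool's axes at that moment; what a row does not reach only later rows make up. A row lasts 1/8 s, in which the tool goes at most 0.0625 m and 0.188 rad, less where a joint would pass 70% of its speed; a pose out of reach is approached as far as the arm can. The fingers move at their own pace and stop on an object; FORCE is the grip in N (left out, the last holds). Time passes only in rows, so rows that do not move let the fingers close. It prints the time, the measured TCP pose, the force, the opening and the grip force at its end. Input that does not fit is refused with a message, and nothing moves.
- manip.get_obs(): the state, without advancing time (a new reading comes with each control period).
- manip.camera(name): name is "scene" or "side" or "wrist"; returns the picture (384x512x3 uint8, blue, green, red); there is no depth.
- manip.calibration(name): a dict with "fx", "fy", "cx", "cy" (pixels), "world_from_camera" (4x4, takes a point from camera to world coordinates); the wrist camera has in their place "tool_from_camera" (4x4, takes a point from camera to tool coordinates, whose origin is the TCP and whose axes are the flange's). Camera axes: x right, y up, looking along -z (the intrinsics and any distortion apply to the point x, -y, -z); pixel columns grow to the right and rows downward; lengths in m; the calibration is good to about 2 mm. A picture is of the moment at which its call begins: read the wrist's pose just before it. calibration takes no time and is no camera call.
- manip.hand_in(): hands the job in; it is judged then, once.
Trained networks look in the newest picture that a camera, given by its name, has taken for a name from the list of things; names that differ only in an ending like _2 or _b are one class to them, and where a whole thing is asked for, a point or a joint stands for the part that bears it (a point fixed in the world has none). Each returns a list of dicts, best first, with "confidence" (0 to 1); they miss things now and then, are a little off and sometimes report something else, mostly with a low value. They report only what shows in the picture. A call takes as long as a camera call. They do not tell look-alikes from the thing itself.
- manip.outline_of(camera, thing): "mask" (384x512 bool, what is visible of it) and "bbox" ([left, top, right, bottom] in pixels, round what is visible of it).
The state is a dict: "clock": time; "joint_pos": joint angles; "joint_velocities": joint speeds; "tau": joint torques, N m; "position": TCP position; "ee_rot": TCP orientation; "ft_force": force on the tool from outside, world axes, zero at the start; "torque": the same for the moment, N m; "grip_width": opening from 0.0 (shut) to 1.0 (fully open); "grasp_force": force on a finger pad.
Only numpy, scipy, OpenCV 4.12 (cv2) and the standard library are available. Lean on these libraries where they do the work, as an engineer would, in place of code of your own. Each camera call takes 0.05 s, during which the arm holds its last target. There are 200 camera calls.

## Working session

There is one attempt and no reset: what is moved stays moved. The work goes in short steps, Python scripts to look and compute and a shell command to move; the robot and the scene stay as the last step left them, time stands still between calls to the robot, and variables do not carry over. Pictures are saved under pics/ and viewed, at most 10 in all, crops included, and the job is handed in when it is done.

```bash
mkdir -p pics
cat > h.py <<'E'
import numpy as np, cv2
from workcell import manip
def ray(cam,u,v):
    c=manip.calibration(cam)
    p=np.array([(u-c["cx"])/c["fx"],-(v-c["cy"])/c["fy"],-1,0.])
    T=np.array(c["world_from_camera"]); return T[:3,3],(T@p)[:3]
def onz(cam,u,v,z=0):
    o,d=ray(cam,u,v); return o+d*(z-o[2])/d[2]
def proj(cam,P):
    c=manip.calibration(cam); T=np.linalg.inv(np.array(c["world_from_camera"]))
    q=T@np.r_[P,1]; return np.array([c["cx"]+c["fx"]*q[0]/-q[2],c["cy"]+c["fy"]*-q[1]/-q[2]])
E
python3 - <<'E'
from h import *
np.set_printoptions(precision=3,suppress=True)
for cam in("scene","side"):
    im=manip.camera(cam); cv2.imwrite(f"pics/{cam}0.png",im)
    c=manip.calibration(cam); print(cam,{k:v for k,v in c.items() if k!="world_from_camera"},np.array(c["world_from_camera"])[:3,3])
    for n in("tin","rest","pad","stand","handle_pad","notch","remote_back","lens","standoff","spanner"):
        for d in manip.outline_of(cam,n)[:4]:
            b=d["bbox"]; ys,xs=np.nonzero(d["mask"])
            print(n,round(d["confidence"],2),np.array(b),"ctr",onz(cam,xs.mean(),ys.mean())[:2],"foot",onz(cam,(b[0]+b[2])/2,b[3])[:2])
o=manip.get_obs(); print(o["clock"],o["position"],o["ee_rot"])
a=cv2.imread("pics/scene0.png");cv2.imwrite("pics/scene0.png",cv2.resize(a,(800,600)))
a=cv2.imread("pics/side0.png");cv2.imwrite("pics/side0.png",cv2.resize(a,(800,600)))
E
```

```text
scene {'fx': 413.365743665784, 'fy': 413.365743665784, 'cx': 245.4808974284497, 'cy': 182.85691887763846} [ 1.1   -0.122  0.943]
tin 0.84 [207.9 185.8 234.6 218.4] ctr [ 0.516 -0.034] foot [ 0.564 -0.045]
tin 0.78 [209.3 163.  226.7 185. ] ctr [ 0.418 -0.02 ] foot [ 0.459 -0.029]
tin 0.76 [168.8 152.4 195.9 190. ] ctr [ 0.39  -0.121] foot [ 0.45  -0.127]
tin 0.56 [260.6 209.2 276.  235.8] ctr [0.599 0.068] foot [0.645 0.06 ]
stand 0.75 [279.3 144.9 384.2 216.3] ctr [0.527 0.279] foot [0.633 0.237]
handle_pad 0.87 [307.  158.7 357.2 178.3] ctr [0.478 0.293] foot [0.519 0.284]
notch 0.88 [277.6 144.6 384.8 217.8] ctr [0.527 0.279] foot [0.637 0.234]
remote_back 0.68 [138.2 278.4 201.  306.1] ctr [ 0.718 -0.205] foot [ 0.759 -0.212]
spanner 0.49 [195.3 152.6 229.4 160.9] ctr [ 0.353 -0.032] foot [ 0.372 -0.026]
side {'fx': 426.563172265105, 'fy': 426.563172265105, 'cx': 258.7537665074545, 'cy': 193.38160107672672} [ 0.435 -0.596  0.795]
tin 0.77 [256.2 215.5 285.8 257.4] ctr [ 0.541 -0.012] foot [ 0.534 -0.072]
tin 0.71 [211.8 222.1 233.1 253.8] ctr [ 0.437 -0.002] foot [ 0.429 -0.042]

[... 198 characters left out ...]
4] foot [0.52  0.121]
handle_pad 0.76 [238.8 119.5 261.7 151.5] ctr [0.559 0.357] foot [0.543 0.283]
notch 0.79 [218.6 103.9 284.4 194.3] ctr [0.54  0.286] foot [0.522 0.124]
remote_back 0.82 [354.  264.  395.2 335.1] ctr [ 0.721 -0.206] foot [ 0.697 -0.283]
remote_back 0.28 [220.  104.  287.  196.5] ctr [0.54  0.284] foot [0.525 0.115]
lens 0.56 [320.2 235.2 332.1 243.5] ctr [ 0.67 -0.05] foot [ 0.665 -0.057]
lens 0.52 [240.2 117.4 262.7 146.1] ctr [0.556 0.366] foot [0.55  0.305]
standoff 0.51 [193.1 318.7 198.9 325.6] ctr [ 0.359 -0.196] foot [ 0.359 -0.202]
spanner 0.67 [184.1 217.7 203.7 271.5] ctr [ 0.359 -0.007] foot [ 0.363 -0.077]
1.1 [ 0.625 -0.     0.211] [0.707 0.707 0.    0.   ]
```

View pics/scene0.png

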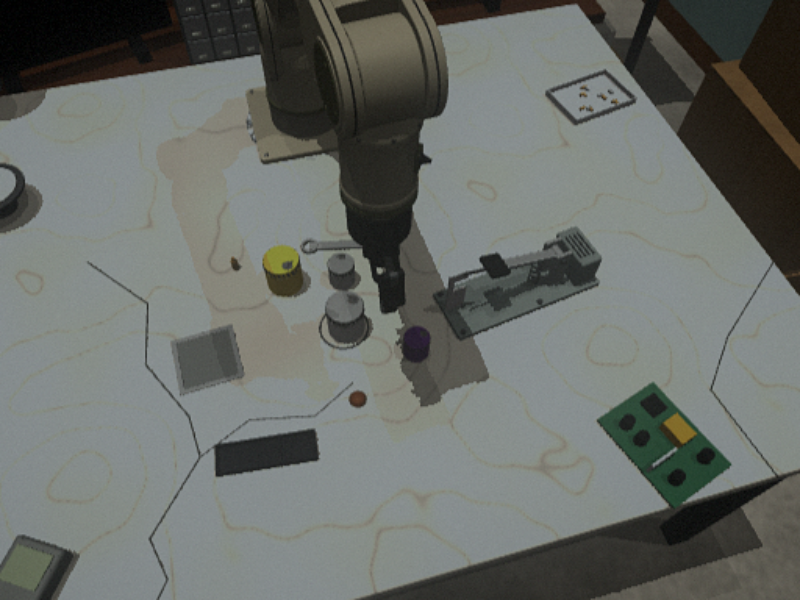

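View pics/side0.png

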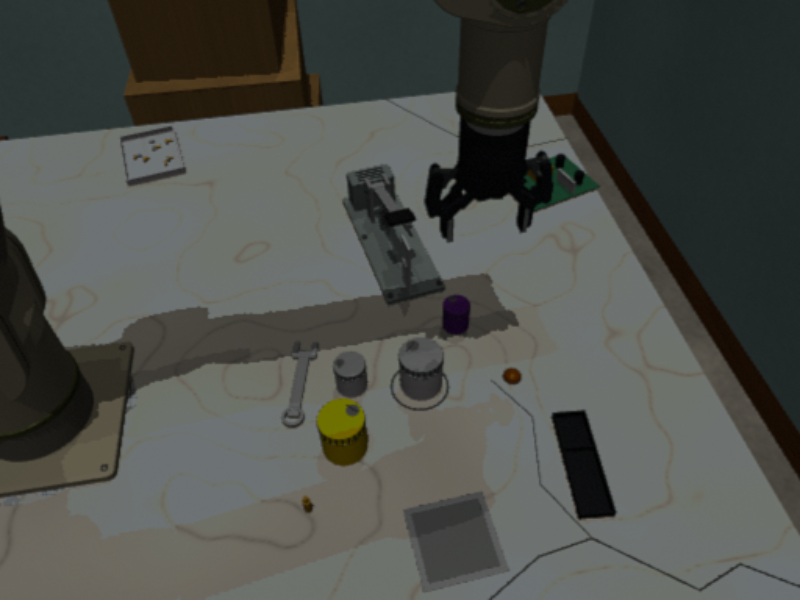

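The tin candidates, by scene pixel (512×384), are:
- large silver tin in the ring, (221,202)
- small silver tin, (218,174)
- yellow tin, (182,172)
- purple tin, (267,222)

I rule out yellow and purple, and the larger of the two silver ones is the one at (221,202), which also stands in the ring. Next I fit the poses and check that choice in a close crop.

Run:
```python
from h import *
from scipy.optimize import least_squares
np.set_printoptions(precision=4,suppress=True)
ims={};M={}
for cam in("scene","side"):
    ims[cam]=manip.camera(cam)
    for n in("tin","stand","pad","handle_pad"): M[cam,n]=manip.outline_of(cam,n)
def cyl(x,y,r,h):
    t=np.linspace(0,2*np.pi,40); return [[x+r*np.cos(a),y+r*np.sin(a),z] for a in t for z in(0,h)]
def bb(cam,P):
    q=np.array([proj(cam,p) for p in P]); return np.r_[q.min(0),q.max(0)]
# tins
for g in([.53,-.02],[.43,-.01],[.43,-.12],[.607,.06]):
    obs=[]
    for cam in("scene","side"):
        e=proj(cam,[*g,.03]); c=[np.array(d["bbox"]) for d in M[cam,"tin"]]
        c=[b for b in c if np.hypot(*((b[:2]+b[2:])/2-e))<14]
        if c: obs.append((cam,c[0]))
    if not obs: print(g,"none");continue
    r=least_squares(lambda p:np.concatenate([bb(cam,cyl(*p))-b for cam,b in obs]),[*g,.03,.06])
    print("cyl x y r h",r.x,"rms px",np.sqrt(np.mean(r.fun**2)),len(obs))
for cam in("scene","side"):
    for d in M[cam,"pad"][:2]:
        ys,xs=np.nonzero(d["mask"]); P=np.array([onz(cam,u,v)[:2] for u,v in zip(xs,ys)])
        R=cv2.minAreaRect((P*1000).astype(np.float32)); print(cam,"pad",round(d["confidence"],2),R)
# stand: mask hull IoU fit
import itertools
def box(x0,x1,y0,y1,z0,z1): return list(itertools.product((x0,x1),(y0,y1),(z0,z1)))
base=box(-.05,.05,-.14,.14,0,.01)
masks={cam:M[cam,"stand"][0]["mask"] for cam in ims}
for cam in ims: print(cam,"stand",M[cam,"stand"][0]["confidence"],M[cam,"stand"][0]["bbox"])
out=[]
for cam,(x,y,w,h) in {"scene":(265,130,130,100),"side":(205,95,100,110)}.items():
    im=ims[cam]; 
    c=im[y:y+h,x:x+w]; out.append(cv2.resize(cv2.convertScaleAbs(c,alpha=1.5),(400,400 if 0 else int(400*h/w)),interpolation=cv2.INTER_CUBIC))
    print(cam,"crop",x,y,"scale",400/w)
H=max(o.shape[0] for o in out); out=[cv2.copyMakeBorder(o,0,H-o.shape[0],0,0,0) for o in out]
cv2.imwrite("pics/stand.png",np.hstack(out))
c=ims["side"][190:290,180:330]; cv2.imwrite("pics/tin.png",cv2.resize(cv2.convertScaleAbs(c,alpha=1.5),(600,400),interpolation=cv2.INTER_CUBIC))
```

```text
Traceback (most recent call last):
  File "h.py", line 10, in proj
    c=manip.calibration(cam); T=np.linalg.inv(np.array(c["world_from_camera"]))
ValueError: time passes only in moves, steps and waits
```

```bash
sed -i 's/^def ray/CAL={}\ndef cal(n):\n    if n not in CAL: CAL[n]=manip.calibration(n)\n    return CAL[n]\ndef ray/; s/c=manip.calibration(cam)/c=cal(cam)/' h.py
cat >> h.py <<'E'
import itertools
from scipy.optimize import least_squares, minimize
def cyl(x,y,r,h):
    t=np.linspace(0,2*np.pi,40); return [[x+r*np.cos(a),y+r*np.sin(a),z] for a in t for z in(0,h)]
def bb(cam,P):
    q=np.array([proj(cam,p) for p in P]); return np.r_[q.min(0),q.max(0)]
def fittin(M,g,free=True):
    obs=[]
    for cam in M:
        e=proj(cam,[*g,.03]); c=[np.array(d["bbox"]) for d in M[cam]]
        c=[b for b in c if np.hypot(*((b[:2]+b[2:])/2-e))<14]
        if c: obs.append((cam,c[0]))
    if not obs: return None
    f=(lambda p:cyl(*p)) if free else (lambda p:cyl(*p,.031,.07))
    r=least_squares(lambda p:np.concatenate([bb(cam,f(p))-b for cam,b in obs]),[*g,.03,.06] if free else g)
    return r.x,np.sqrt(np.mean(r.fun**2)),len(obs)
E
python3 - <<'E'
from h import *
np.set_printoptions(precision=4,suppress=True)
ims={};M={}
for cam in("scene","side"):
    cal(cam); ims[cam]=manip.camera(cam); cv2.imwrite(f"pics/raw_{cam}.png",ims[cam])
    for n in("tin","stand","pad"): M[cam,n]=manip.outline_of(cam,n)
    np.save(f"stand_{cam}.npy",M[cam,"stand"][0]["mask"])
T={c:M[c,"tin"] for c in ims}
for g in([.53,-.02],[.43,-.01],[.43,-.12],[.607,.06]): print("cyl",g,fittin(T,g))
print("tin fixed size",fittin(T,[.53,-.02],False))
for cam in ims:
    for d in M[cam,"pad"][:2]:
        ys,xs=np.nonzero(d["mask"]); P=np.array([onz(cam,u,v)[:2] for u,v in zip(xs,ys)])
        print(cam,"pad",round(d["confidence"],2),cv2.minAreaRect((P*1000).astype(np.float32)))
# stand: silhouette of base+box+gauge, IoU fit
box=lambda x0,x1,y0,y1,z0,z1:np.array(list(itertools.product((x0,x1),(y0,y1),(z0,z1))))
parts=[box(-.05,.05,-.14,.14,0,.01),box(-.02,.02,.091,.133,0,.072)]
def iou(p,cams=("scene","side")):
    s=0;c_,s_=np.cos(p[2]),np.sin(p[2])
    for cam in cams:
        m=np.zeros((1536,2048),np.uint8)
        for b in parts:
            q=np.array([proj(cam,[p[0]+c_*x-s_*y,p[1]+s_*x+c_*y,z]) for x,y,z in b])
            cv2.fillConvexPoly(m,cv2.convexHull((q*4).astype(np.int32)),255)
        m=cv2.resize(m,(512,384),interpolation=cv2.INTER_AREA)/255.; k=M[cam,"stand"][0]["mask"]
        s-=np.minimum(m,k).sum()/np.maximum(m,k).sum()
    return s
for yaw in(-.4,-.2,0,.2):
    r=minimize(iou,[.54,.27,yaw],method="Nelder-Mead",options=dict(initial_simplex=[[.54,.27,yaw],[.56,.27,yaw],[.54,.29,yaw],[.54,.27,yaw+.15]],maxiter=150)); print("stand",r.x,r.fun)
out=[]
for cam,(x,y,w,h) in {"scene":(265,130,130,100),"side":(205,95,100,110)}.items():
    c=ims[cam][y:y+h,x:x+w]; out.append(cv2.resize(cv2.convertScaleAbs(c,alpha=1.6),(400,int(400*h/w)),interpolation=cv2.INTER_CUBIC))
H=max(o.shape[0] for o in out); out=[cv2.copyMakeBorder(o,0,H-o.shape[0],0,0,0) for o in out]
cv2.imwrite("pics/stand.png",np.hstack(out))
c=ims["side"][190:290,180:330]; cv2.imwrite("pics/tin.png",cv2.resize(cv2.convertScaleAbs(c,alpha=1.6),(600,400),interpolation=cv2.INTER_CUBIC))
E
```

```text
cyl [0.53, -0.02] (array([ 0.5365, -0.0407,  0.028 ,  0.0776]), np.float64(0.9994498684892587), 2)
cyl [0.43, -0.01] (array([ 0.4402, -0.0234,  0.0209,  0.0556]), np.float64(0.7439660508416721), 2)
cyl [0.43, -0.12] (array([ 0.4174, -0.1214,  0.0286,  0.0706]), np.float64(1.0818099963973828), 2)
cyl [0.607, 0.06] (array([0.614 , 0.0633, 0.0219, 0.0418]), np.float64(0.8181124944137811), 2)
tin fixed size (array([ 0.5359, -0.039 ]), np.float64(1.4024585583533533), 2)
scene pad 0.74 ((534.3969116210938, -273.9656677246094), (106.25054168701172, 103.68903350830078), 4.237750053405762)
side pad 0.62 ((533.6998901367188, -272.763427734375), (105.18048095703125, 104.26622009277344), 3.7740590572357178)
stand [0.5394 0.2693 0.1632] -1.7668875581705543
stand [0.5389 0.2696 0.1618] -1.766301933026552
stand [0.5394 0.2693 0.1639] -1.7675850998984297
stand [0.5399 0.2698 0.1591] -1.7645253076015557
```

View pics/stand.png

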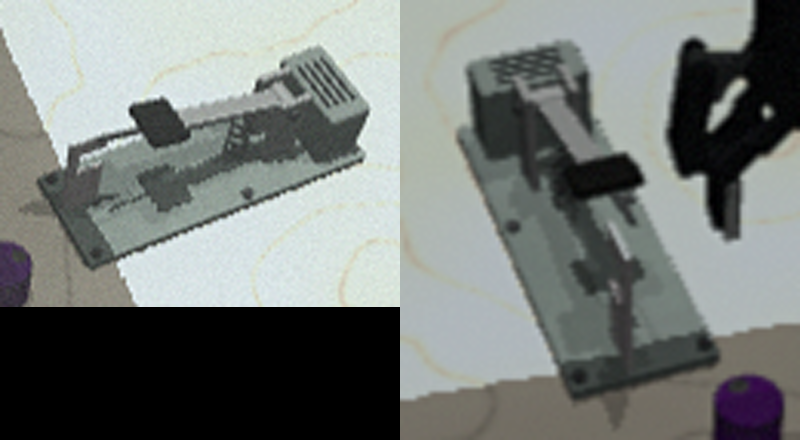

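View pics/tin.png

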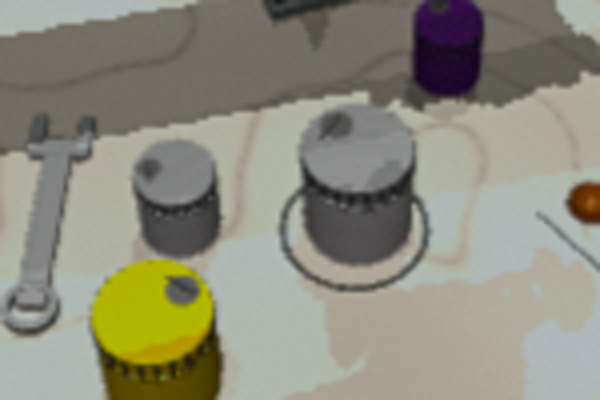

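The crop shows the chosen tin: the largest silver one, in the dark ring, at crop (357,190) or side px (269,237). The small silver tin is at (175,200), yellow at (155,330) and purple at (447,45). The stand crop shows the base corners and the black press pad at scene (317,170) and side (256,139). I'll check the stand fit against those corners before moving.

```bash
python3 - <<'E'
from h import *
np.set_printoptions(precision=4,suppress=True)
p=[.5394,.2693,.1635];c,s=np.cos(p[2]),np.sin(p[2])
W=lambda x,y,z:np.array([p[0]+c*x-s*y,p[1]+s*x+c*y,z])
for n,l in dict(A=(-.05,-.14,0),B=(.05,-.14,0),C=(.05,.14,0),pad=(0,-.061,.108)).items():print(n,W(*l),proj("scene",W(*l)),proj("side",W(*l)))
print("seen scene A(278,188) B(295,217) C(384,181) pad(317,170); side A(249,194) B(285,184) pad(256,139)")
(o1,d1),(o2,d2)=ray("scene",317,169.6),ray("side",255.7,139)
t=np.linalg.lstsq(np.c_[d1,-d2],o2-o1,rcond=None)[0];print("pad tri",o1+d1*t[0],o2+d2*t[1]); print("press",W(0,-.065,.084))
E
echo '[[[0,0,0.188,0,0,0,1],[0,0,0.376,0,0,0,1],[0,0,0.564,-0.02,-0.04,0,1],[0,0,0.752,-0.039,-0.089,0,1],[0,0,0.94,-0.039,-0.089,0,1],[0,0,1.128,-0.039,-0.089,0.01,1],[0,0,1.316,-0.039,-0.089,0.02,1],[0,0,1.5,-0.039,-0.089,0.04,1],[0,0,1.571,-0.039,-0.089,0.06,1]]]' > m.json && python3 -m jog m.json
```

```text
A [0.5129 0.123  0.    ] [276.5588 188.9261] [248.1347 194.939 ]
B [0.6115 0.1393 0.    ] [293.7715 217.837 ] [285.1404 185.0173]
C [0.5659 0.4156 0.    ] [382.8362 181.6552] [250.8913 121.2831]
pad [0.5493 0.2091 0.108 ] [316.2849 169.3305] [255.7179 138.2992]
seen scene A(278,188) B(295,217) C(384,181) pad(317,170); side A(249,194) B(285,184) pad(256,139)
pad tri [0.5487 0.2117 0.1051] [0.5495 0.2109 0.1043]
press [0.55   0.2052 0.084 ]
clock: 3.12
position: [0.5361, -0.0389, 0.1503]
ee_rot: [1.0, -0.002, 0.0, -0.0]
ft_force: [-0.1, 0.1, -0.1]
grip_width: 0.998
grasp_force: 0.0
```

Run:
```python
from h import *
from scipy.spatial.transform import Rotation as R
o=manip.get_obs(); c=manip.calibration("wrist"); im=manip.camera("wrist"); cv2.imwrite("pics/w1.png",im)
T=np.eye(4);T[:3,:3]=R.from_quat(o["ee_rot"]).as_matrix();T[:3,3]=o["position"]
T=T@np.array(c["tool_from_camera"]); print({k:v for k,v in c.items() if "tool" not in k})
for d in manip.outline_of("wrist","tin")[:3]:
    ys,xs=np.nonzero(d["mask"]);b=d["bbox"]
    q=T@np.array([(xs.mean()-c["cx"])/c["fx"],-(ys.mean()-c["cy"])/c["fy"],-1,0]); t=(.06-T[2,3])/q[2]
    print(d["confidence"],b,T[:3,3]+q[:3]*t)
```

```text
{'fx': 295.84977007638724, 'fy': 295.84977007638724, 'cx': 255.5270466790541, 'cy': 193.81933088314628}
0.65 [300.3, 249.6, 359.8, 336.5] [ 0.43241497 -0.1082426   0.06      ]
0.61 [215.1, 238.9, 264.1, 302.1] [ 0.45617269 -0.0228828   0.06      ]
0.58 [218.2, 146.2, 291.8, 226.9] [ 0.54030782 -0.03655477  0.06      ]
```

View pics/w1.png

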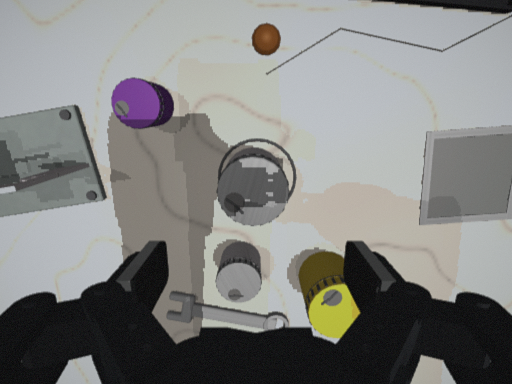

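The wrist view shows the large tin in its ring at (253,190), between the fingers. Its measured position agrees to about 4 mm. The yellow and small tins are at (333,300) and (239,272), clear of the fingers. Descending and gripping.

```bash
echo '[[[0,0,0,0.001,0,0.05,1],[0,0,0,0.001,0,0.1,1],[0,0,0,0.001,0,0.13,1],[0,0,0,0.001,0,0.139,1],[0,0,0,0.001,0,0.139,1]]]' > m.json && python3 -m jog m.json 25 && echo '[[[0,0,0,0,0,0,0.6],[0,0,0,0,0,0,0.6],[0,0,0,0,0,0,0.6],[0,0,0,0,0,0,0.6],[0,0,0,0,0,0,0.6],[0,0,0,0,0,0,0.6]]]' > m.json && python3 -m jog m.json 25
```

```text
clock: 3.85
position: [0.5376, -0.039, 0.0125]
ee_rot: [1.0, 0.0, 0.0, -0.0]
ft_force: [0.8, -0.1, 0.1]
grip_width: 0.999
grasp_force: 0.0
clock: 4.6
position: [0.5383, -0.0388, 0.0134]
ee_rot: [1.0, 0.0, 0.001, -0.0]
ft_force: [-1.0, 1.3, 6.1]
grip_width: 0.724
grasp_force: 25.9
```

```bash
echo '[[[0,0,0,0,0.006,0,0.6],[0,0,0,0,0.018,0,0.6],[0,0,0,0,0.034,0,0.6],[0,0,0,-0.001,0.052,0,0.6],[0,0,0,-0.001,0.07,0,0.6],[0,0,0,-0.001,0.088,0,0.6],[0,0,0,-0.002,0.106,0,0.6],[0,0,0,-0.002,0.124,0,0.6],[0,0,0,-0.002,0.142,0,0.6],[0,0,0,-0.003,0.16,0,0.6],[0,0,0,-0.003,0.178,0,0.6],[0,0,0,-0.003,0.196,0,0.6],[0,0,0,-0.004,0.212,0,0.6],[0,0,0,-0.004,0.224,0,0.6],[0,0,0,-0.004,0.232,0,0.6],[0,0,0,-0.004,0.2345,0,0.6],[0,0,0,-0.004,0.2345,0,0.6],[0,0,0,-0.004,0.2345,0,0.6]]]' > m.json && python3 -m jog m.json
python3 - <<'E'
from h import *
T={}
for cam in("scene","side"):
    cal(cam); im=manip.camera(cam); cv2.imwrite(f"pics/g_{cam}.png",im); T[cam]=manip.outline_of(cam,"tin")
print(fittin(T,[.535,-.273],False))
E
```

```text
clock: 6.85
position: [0.5345, -0.273, 0.0135]
ee_rot: [1.0, 0.0, 0.001, -0.0]
ft_force: [0.5, 2.4, 5.8]
grip_width: 0.716
grasp_force: 26.4
(array([ 0.53058547, -0.27740993]), np.float64(2.881181228740457), 2)
```

```bash
echo '[[[0,0,0,0,0,0,0.78],[0,0,0,0,0,0,0.85],[0,0,0,0,0,0,1],[0,0,0,0,0,0,1],[0,0,0,0,0,0,1],[0,0,0,0,0,-0.03,1],[0,0,0,0,0,-0.08,1],[0,0,0,0,0,-0.13,1],[0,0,0,0,0,-0.17,1],[0,0,0,0,-0.06,-0.19,1],[0,0,0,0,-0.12,-0.19,1],[0,0,0,0,-0.18,-0.19,1],[0,0,0,0,-0.2,-0.19,1],[0,0,0,0,-0.2,-0.19,1]]]' > m.json && python3 -m jog m.json
python3 - <<'E'
from h import *
T={}
for cam in("scene","side"):
    cal(cam); im=manip.camera(cam); T[cam]=manip.outline_of(cam,"tin")
    P=[proj(cam,[.534+dx,-.2733+dy,0]) for dx,dy in((-.05,-.05),(.05,.05))]
    if cam=="side": c=im[290:384,230:350]; cv2.imwrite("pics/placed.png",cv2.resize(cv2.convertScaleAbs(c,alpha=1.6),(480,376),interpolation=cv2.INTER_CUBIC))
print(fittin(T,[.535,-.273],False),fittin(T,[.535,-.273]))
E
```

```text
clock: 8.8
position: [0.5331, -0.0718, 0.2017]
ee_rot: [1.0, 0.002, 0.0, -0.0]
ft_force: [0.4, 0.0, 0.3]
grip_width: 1.0
grasp_force: 0.0
(array([ 0.53362961, -0.27347554]), np.float64(1.5331484378812061), 2) (array([ 0.53396577, -0.27450823,  0.02906969,  0.07811326]), np.float64(1.3113013446616488), 2)
```

View pics/placed.png

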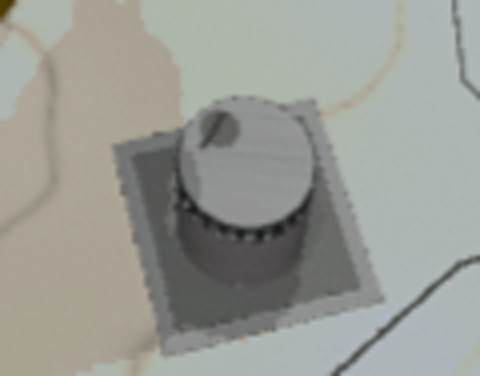

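The side crop shows the tin upright and centred in the frame, with its base at (240,270) and a margin all round. The fit puts it within 2 mm of the pad centre. Next I move over the press pad with the fingers shut.

```bash
echo '[[[0,0,0,0.004,-0.05,0,0],[0,0,0,0.008,-0.1,0,0],[0,0,0,0.011,-0.15,0,0],[0,0,0,0.014,-0.2,0,0],[0,0,0,0.016,-0.25,0,0],[0,0,0,0.017,-0.277,0,0],[0,0,0,0.017,-0.277,0.04,0],[0,0,0,0.017,-0.277,0.07,0],[0,0,0,0.017,-0.277,0.077,0],[0,0,0,0.017,-0.277,0.077,0]]]' > m.json && python3 -m jog m.json && echo '[[[0,0,0,0,0,0.005,0],[0,0,0,0,0,0.01,0],[0,0,0,0,0,0.015,0],[0,0,0,0,0,0.02,0],[0,0,0,0,0,0.02,0],[0,0,0,0,0,0.02,0]]]' > m.json && python3 -m jog m.json
```

```text
clock: 10.25
position: [0.5506, 0.2028, 0.1251]
ee_rot: [1.0, -0.001, 0.0, 0.0]
ft_force: [-0.4, 0.4, 0.5]
grip_width: -0.0
grasp_force: 0.0
clock: 11.0
position: [0.5502, 0.2036, 0.1047]
ee_rot: [1.0, -0.0, 0.0, -0.0]
ft_force: [0.6, 0.1, 0.5]
grip_width: -0.004
grasp_force: 0.0
```

Run:
```python
from h import *
out=[]
for cam,(x,y,w,h) in {"scene":(265,130,130,100),"side":(205,75,100,110)}.items():
    im=manip.camera(cam); c=im[y:y+h,x:x+w]; out.append(cv2.resize(cv2.convertScaleAbs(c,alpha=1.8),(400,int(400*h/w)),interpolation=cv2.INTER_CUBIC))
H=max(o.shape[0] for o in out); out=[cv2.copyMakeBorder(o,0,H-o.shape[0],0,0,0) for o in out]
cv2.imwrite("pics/press1.png",np.hstack(out)); o=manip.get_obs(); print(o["ft_force"],o["position"],o["grip_width"])
```

```text
[ 0.69652926 -0.68799123 -0.03442276] [0.55023209 0.20354541 0.10483312] -7.31172294788397e-05
```

View pics/press1.png

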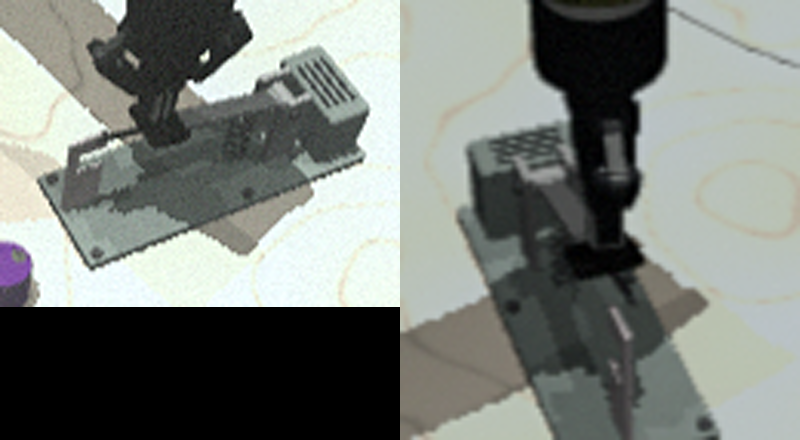

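The picture shows the shut fingertips centred over the black press pad, at crop scene (160,130) and side (605,250), with no force yet. I'll lower them in small steps until they touch.

```bash
for i in 1 2 3; do echo '[[[0,0,0,0,0,0.002,0],[0,0,0,0,0,0.004,0],[0,0,0,0,0,0.004,0]]]' > m.json && python3 -m jog m.json | grep -E 'pos|force:'; done
```

```text
position: [0.5499, 0.2035, 0.1004]
ft_force: [-1.0, -0.4, -0.0]
grasp_force: 0.0
position: [0.5499, 0.2035, 0.0964]
ft_force: [0.1, -0.1, 0.4]
grasp_force: 0.0
position: [0.5504, 0.2034, 0.0928]
ft_force: [-0.2, -1.2, 3.5]
grasp_force: 1.6
```

```bash
for i in 1 2; do echo '[[[0,0,0,0,0,0.003,0],[0,0,0,0,0,0.006,0],[0,0,0,0,0,0.009,0],[0,0,0,0,0,0.009,0],[0,0,0,0,0,0.009,0]]]' > m.json && python3 -m jog m.json | grep -E 'clock|pos|ft_force:'; done
python3 - <<'E'
from h import *
out=[]
for cam,(x,y,w,h) in {"scene":(265,130,130,100),"side":(205,95,100,110)}.items():
    im=manip.camera(cam); cv2.imwrite(f"pics/p2_{cam}.png",im); c=im[y:y+h,x:x+w]; out.append(cv2.resize(cv2.convertScaleAbs(c,alpha=1.8),(400,int(400*h/w)),interpolation=cv2.INTER_CUBIC))
H=max(o.shape[0] for o in out); out=[cv2.copyMakeBorder(o,0,H-o.shape[0],0,0,0) for o in out]
cv2.imwrite("pics/press2.png",np.hstack(out)); print([manip.get_obs()["ft_force"][2] for _ in range(3)])
p=[.5394,.2693,.1635];c,s=np.cos(p[2]),np.sin(p[2])
W=lambda x,y,z:np.array([p[0]+c*x-s*y,p[1]+s*x+c*y,z])
for z in(.094,.084): print("pad side mid",z,proj("scene",W(0,-.065,z)),proj("side",W(0,-.065,z)))
E
```

```text
clock: 12.85
position: [0.5502, 0.2035, 0.0838]
ft_force: [1.5, -2.1, 5.1]
clock: 13.48
position: [0.5502, 0.2032, 0.0748]
ft_force: [0.5, -2.6, 5.4]
[np.float64(5.580415922795733), np.float64(5.580415922795733), np.float64(5.580415922795733)]
pad side mid 0.094 [314.13528276 173.13464778] [256.38059903 143.59862699]
pad side mid 0.084 [313.60149634 175.43072645] [256.48052834 146.62726513]
```

View pics/press2.png

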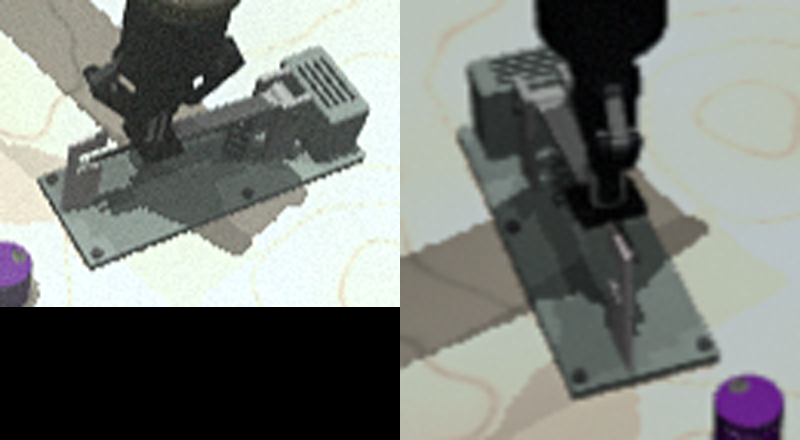

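The press pad has gone down about 20 mm: its centre moved from row 139 to about 146 in the side view. That matches first contact at z≈0.094 and a force of about 5.5 N. About 8 mm remains to level.

```bash
echo '[[[0,0,0,0,0,0.003,0],[0,0,0,0,0,0.006,0],[0,0,0,0,0,0.009,0],[0,0,0,0,0,0.009,0],[0,0,0,0,0,0.009,0]]]' > m.json && python3 -m jog m.json | grep -E 'clock|pos|ft_force:'
python3 - <<'E'
from h import *
out=[];p=[.5394,.2693,.1635];c_,s_=np.cos(p[2]),np.sin(p[2])
W=lambda x,y,z:np.array([p[0]+c_*x-s_*y,p[1]+s_*x+c_*y,z])
for cam,(x,y,w,h) in {"scene":(274,150,66,66),"side":(230,130,66,66)}.items():
    im=manip.camera(cam); a=cv2.imread("pics/raw_%s.png"%cam)
    c=im[y:y+h,x:x+w]; out.append(cv2.resize(cv2.convertScaleAbs(c,alpha=1.8),(400,400),interpolation=cv2.INTER_CUBIC))
    M=manip.outline_of(cam,"handle_pad"); print(cam,[(round(d["confidence"],2),d["bbox"]) for d in M[:2]])
    for n,l in dict(padtop=(0,-.065,.084),notchlow=(-.0,-.123,.0615),notchhigh=(0,-.123,.0885),gtop=(0,-.123,.108)).items():
        q=proj(cam,W(*l)); print(n,q.round(1),"crop",((q-[x,y])*400/w).round())
cv2.imwrite("pics/press3.png",np.hstack(out)); print(manip.get_obs()["ft_force"])
E
```

```text
clock: 14.2
position: [0.5504, 0.2026, 0.0659]
ft_force: [-0.0, -4.7, 7.2]
scene [(0.65, [294.9, 157.1, 357.5, 186.6])]
padtop [313.6 175.4] crop [240. 154.]
notchlow [292.7 188.1] crop [113. 231.]
notchhigh [293.7 182.1] crop [120. 195.]
gtop [294.5 177.6] crop [124. 167.]
side [(0.67, [239.1, 117.7, 265.1, 161.4])]
padtop [256.5 146.6] crop [160. 101.]
notchlow [264.3 168.2] crop [208. 231.]
notchhigh [264.2 160.2] crop [207. 183.]
gtop [264.1 154.2] crop [207. 147.]
[-0.40223355 -4.18156365  7.70988877]
```

View pics/press3.png

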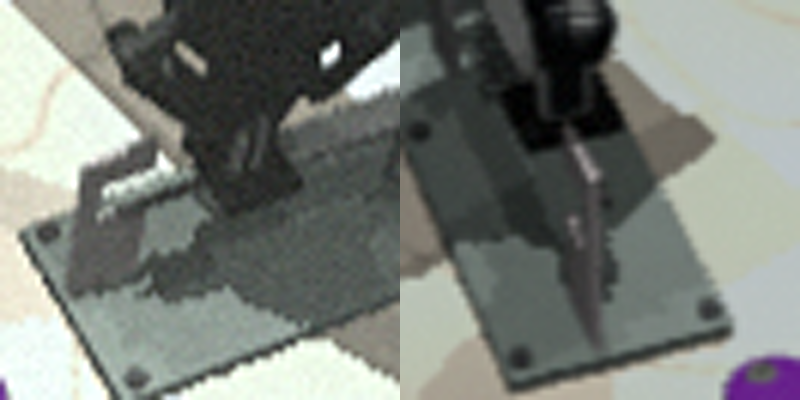

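```bash
for i in 1 2; do echo '[[[0,0,0,0,0,0,0],[0,0,0,0,0,0,0],[0,0,0,0,0,0,0],[0,0,0,0,0,0,0],[0,0,0,0,0,0,0],[0,0,0,0,0,0,0],[0,0,0,0,0,0,0],[0,0,0,0,0,0,0],[0,0,0,0,0,0,0],[0,0,0,0,0,0,0],[0,0,0,0,0,0,0],[0,0,0,0,0,0,0],[0,0,0,0,0,0,0],[0,0,0,0,0,0,0]]]' > m.json && python3 -m jog m.json | grep -E 'clock|pos|ft_force:'; done
python3 - <<'E'
from h import *
p=[.5394,.2693,.1635];c_,s_=np.cos(p[2]),np.sin(p[2])
W=lambda x,y,z:np.array([p[0]+c_*x-s_*y,p[1]+s_*x+c_*y,z])
cal("scene");x,y,w,h=278,162,40,40
a=np.mean([manip.camera("scene").astype(float) for _ in range(6)],0).astype(np.uint8)[y:y+h,x:x+w]
A=cv2.resize(cv2.convertScaleAbs(a,alpha=1.8),(400,400),interpolation=cv2.INTER_CUBIC);B=A.copy()
for P,Q,col in(((0,-.14,.075),(0,-.1,.075),(0,255,0)),((-.01,-.14,.0615),(-.01,-.106,.0615),(0,0,255)),((-.01,-.14,.0885),(-.01,-.106,.0885),(0,0,255)),((-.01,-.14,.108),(-.01,-.106,.108),(255,0,0))):
    q=[tuple(int(k) for k in ((proj("scene",W(*v))-[x,y]+.5)*10)) for v in(P,Q)]; cv2.line(B,*q,col,1)
cv2.imwrite("pics/press4.png",np.hstack([A,B]))
T={}
for cam in("scene","side"):
    cal(cam); manip.camera(cam); T[cam]=manip.outline_of(cam,"tin")
print(fittin(T,[.535,-.273],False))
E
```

```text
clock: 16.15
position: [0.5504, 0.2026, 0.066]
ft_force: [0.3, -4.9, 6.5]
clock: 17.9
position: [0.5504, 0.2026, 0.066]
ft_force: [0.4, -4.3, 6.5]
(array([ 0.53386332, -0.27251931]), np.float64(1.063478631189957), 2)
```

View pics/press4.png

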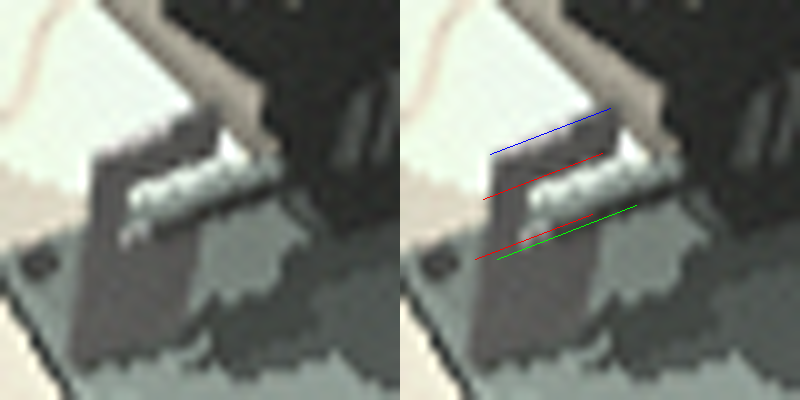

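The zoom shows the gauge's notch edge, with the dark pointer line running into it from (680,175) to (530,225), a bit above the green level line. That's too fine to read by eye, so I'll measure how far the black press pad's lower edge has moved in the side view against the model.

Run:
```python
from h import *
p=[.5394,.2693,.1635];c_,s_=np.cos(p[2]),np.sin(p[2])
W=lambda x,y,z:np.array([p[0]+c_*x-s_*y,p[1]+s_*x+c_*y,z])
def hp(th,x,r,t): # r along handle from hinge, t above the handle axis (pad top t=.009)
    a=.225-th; return W(x,.065-r*np.cos(a)-t*np.sin(a)*1,.075+r*np.sin(a)+t*np.cos(a))
for cam in("scene","side"): cal(cam)
now={c:np.mean([manip.camera(c).astype(float) for _ in range(6)],0) for c in("scene","side")}
# predicted -y bottom edge of press pad in side view, left half
for th in(0,.1,.165,.2,.225,.25,.285):
    print(th,"pad lower front edge side",[proj("side",hp(th,x,.148,-.001)).round(1) for x in(-.018,.0,.018)],
      "pointer tip scene",proj("scene",hp(th,0,.185,0)).round(1))
for n in("raw","p2","now"):
    im=now["side"] if n=="now" else cv2.imread(f"pics/{n}_side.png").astype(float)
    g=im.mean(2); print(n)
    for u in(248,251,263,265): print("  col",u,"from 138:",g[138:162,u].round().astype(int))
for n in("raw","p2","now"):
    im=now["scene"] if n=="now" else cv2.imread(f"pics/{n}_scene.png").astype(float)
    g=im.mean(2); print(n)
    for u in(292,295,298): print("  scene col",u,"from 168:",g[168:196,u].round().astype(int))
```

```text
0 pad lower front edge side [array([251.1, 144.8]), array([258.1, 143.1]), array([265. , 141.4])] pointer tip scene [297.6 174.6]
0.1 pad lower front edge side [array([251.7, 150. ]), array([258.6, 148.3]), array([265.4, 146.6])] pointer tip scene [295.7 179.3]
0.165 pad lower front edge side [array([251.9, 153.1]), array([258.8, 151.4]), array([265.6, 149.7])] pointer tip scene [294.8 182.2]
0.2 pad lower front edge side [array([252. , 154.7]), array([258.9, 153. ]), array([265.7, 151.3])] pointer tip scene [294.5 183.7]
0.225 pad lower front edge side [array([252.1, 155.8]), array([258.9, 154.1]), array([265.7, 152.4])] pointer tip scene [294.3 184.7]
0.25 pad lower front edge side [array([252.1, 156.9]), array([258.9, 155.2]), array([265.7, 153.5])] pointer tip scene [294.1 185.7]
0.285 pad lower front edge side [array([252.2, 158.4]), array([258.9, 156.7]), array([265.7, 155. ])] pointer tip scene [294.  187.1]
raw
  col 248 from 138: [ 9 10  9  5  6  8 16 23 25 27 28 27 32 40 49 54 69 66 64 66 64 61 42 33]
  col 251 from 138: [ 8 11 11 12  7  5 14 37 39 35 35 35 35 35 36 38 39 4
[... 1572 characters left out ...]
col 295 from 168: [ 68 118 140 139 136 131 105  67  47  48  39 121 112  56  46  87  74  47
  49  49  45  51  46  51  50  52  49  41]
  scene col 298 from 168: [ 85  87  80  73  67  58  44  46  42  41 121 102  45  29  70  69  62  62
  68  72  69  69  67  75  73  50  39  56]
now
  scene col 292 from 168: [139 135 136 136 134 135 128 116  73  45  47  44 119 109  81  71  86  69
  50  48  49  49  50  51  51  51  49  51]
  scene col 295 from 168: [ 73  69 119 138 139 108  63  45  47  45  42 119 112  83  81  59  38  40
  47  48  49  48  47  48  47  51  51  49]
  scene col 298 from 168: [ 90  90  80  75  61  50  47  45  44  42 118 114  85  71  42  26  52  67
  70  71  71  71  71  73  52  38  40  63]
```

In the side view the pad's lower edge has moved 10.7–11 px, which puts the handle at about 0.22 rad, level. It has been held for more than 4 s at about 6.5 N vertical (7.8 N total), and the tin is within 2 mm of the frame's centre. Handing in.

```bash
python3 -c "
from workcell import manip
o=manip.get_obs();print(o['clock'],o['position'],o['ft_force']);print(manip.hand_in())"
```

```text
19.0 [0.55042601 0.20260166 0.065956  ] [ 0.21921962 -4.0196141   6.55814061]
the job is handed in; nothing more can be done
None
```

The job is handed in: the tin stands released inside the frame, about 2 mm or less off centre, and the arm is still holding the handle level (about 0.22 rad, held over 4 s at about 6.5 N); the hand-in returned no verdict.

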